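# Check a skiver's presser gap with a wedge feeler

## Task

Clear the glue spatula off the feed table of the bench skiver: lay it flat in the keyhole-shaped compartment of the plywood tray, its blade in the wide end, and let it go. Then take the wedge feeler by its handle and slide its blade, flat on the steel bed and straight, into the middle of the gap under the sprung presser plate until it drags snugly and just lifts the plate by about a millimetre, without forcing it further. Finish while holding it there, still gripped by its handle; leave the mallet, the jar and the bone folder where they are.

Things in the scene. Friction and masses are not known exactly. Their poses are not given: they have to be found in the camera images.
- skiver: Bench skiver, fixed. Steel bed (lower plate), top 45 mm above the bench, x -105 to +100, y +-100 mm; before the mouth (x<0) it is the open feed table. Origin: on the bench below the mouth line; +x points into the gap (the way a blade is pushed in), z up. A bridge spans x 30 to 70, from 87 to 110 mm up, on posts 22 mm across at y +-85; its knob tops at 124 mm.
- mouth (a point): Point on the bed's top surface (45 mm above the bench), mid-width on the mouth line; axes as the skiver's, +x into the gap.
- presser (a joint): Lift (m) of the sprung steel presser (upper plate): 0 at rest on its lower stop, grows as a blade lifts it, at most 0.008. The plate spans y +-50 mm and x 0 to 80 mm over the bed, with a round nose (radius 5 mm, lowest line at x = 5 mm) at the mouth. Spring and weight press with about 13 N at first lift, 3 N more per mm; pushing the blade in then takes some 8 to 15 N.
- bridge: The grey bridge over the bed, fixed, that carries the sprung presser plate; axes as the skiver's. Origin: on the skiver's mouth line, above its origin by the resting gap (4.5 to 7.5 mm).
- nose (a point): Lowest point of the presser's nose, mid-width, 5 mm inside the mouth; its height above the bed is the gap, which at rest is somewhere from 4.5 to 7.5 mm.
- feeler: Wedge feeler, loose, about 120 g, starts on the bench. Wooden handle 90 long, 18 wide, 26 mm tall; ahead (+x) a steel blade 120 long, 22 mm wide, tapering evenly from 10.6 mm thick at the handle to 2.2 mm at the tip (0.7 mm per 10 mm). Flat common underside. Origin: centre of the handle's underside; handle x -45 to 45, blade x 45 to 165 mm, z up.
- feeler_tip (a point): Middle of the tip edge of the feeler's blade, on the underside, 165 mm ahead (+x) of its origin.
- spatula: Glue spatula, loose, about 90 g, starts across the feed table, 45 mm above the bench. Wooden handle 90 long, 16 wide, 26 mm tall; ahead (+x) a flat steel blade 75 x 36 mm, 4 mm thick. Flat common underside. Origin: on the underside below its balance point, a good grip point; handle x -60 to 30, blade x 30 to 105 mm.
- spatula_tip (a point): Middle of the spatula's blade end, on the underside, 105 mm ahead (+x) of its origin.
- tray: Plywood tool tray, fixed, 192 mm long (x from -73.5 to 118.5), 96 mm wide, rim 10 mm above the bench, floor 3 mm. Origin: on the bench, mid-width. Its +y side holds the empty keyhole compartment, its -y side a straight compartment 31 mm wide with the bone folder in it.
- slot (a point): Where the spatula's origin belongs: on the floor (3 mm above the bench) of the keyhole compartment, centred across it; axes as the tray's. From here the compartment is 28 mm wide over x -67 to +23 mm (for the handle) and 49 mm wide over x +24 to +112 mm (for the blade); walls 7 mm high above its floor.
- folder: Bone folder, bystander, loose white flat strip 130 x 20 x 4 mm in the tray's straight compartment; origin: centre of its underside.
- mallet: Wooden mallet, bystander, loose, lying down: head 64 mm diameter, 110 mm long, handle 170 mm; origin under the head's centre.
- jar: Lidded amber glass jar, bystander, loose, 68 mm diameter, 75 mm tall; origin: centre of its underside.

How it is judged:
By the outcome, as a careful person would: the job done as asked, in the order asked, and still so for the second after the job is handed in, while the arm keeps its last pose, push and grip.
It also fails if it takes over 64 s, if anything falls off the work surface, if the arm or the gripper's body presses on something with over 40 N, if the wrist force passes 120 N, or if a joint passes its speed limit or range.

## Robot

A 7-joint arm with a two-finger parallel gripper is mounted at the origin on the work surface. World frame = base frame: x ahead of the robot, y to its left, z up, the work surface at z = 0. Lengths are in m, angles in rad, forces in N, time in s.
With the tool pointing down it reaches from about 0.4 to 0.9 m from the base axis. Payload 5.6 kg.
Tool frame: the origin (TCP) lies between the finger pads, 19 mm behind the fingertips; this is the grasp point; z points along the fingers, y is the line along which they close (so a half turn about z gives the same grasp; the last joint's range is limited). The gripper opens to 92 mm and grips with 3 to 60 N. Pads are 20 mm wide; open, the fingers measure 128 mm over their backs; the gripper's body (75 mm by 189 mm) begins 69 mm behind the grasp point.
Start: joints at [-1.342, 0.468, -0.012, 1.603, 0.006, 1.071, -0.056], TCP at [0.175, 0.626, 0.233] pointing down, gripper open.
Joint ranges: [-2.53, 2.53], [-0.31, 2.02], [-1.57, 1.55], [0.28, 2.44], [-1.29, 4.43], [0.15, 1.84], [-2.92, 2.92]. Speed limits (rad/s): [2.57, 2.57, 3.14, 3.14, 3.14, 3.14, 3.14].

## Interface

Orientations are given as a 3x3 rotation matrix whose columns are the frame's x, y, z axes.
In Python, from station import env, effector, solver, viewer, workorder, search_frame, tip_of gives the robot as it stands. Calls block until the motion is done:
- env.reach(position, orientation): joint-space move of the TCP to a pose.
- env.movel(position, frame=None, rate=0.15): straight line of the TCP; frame=None keeps the orientation; rate is the mean speed in m/s.
- env.goto_joints(angles): joint-space move.
- effector.release() and effector.grasp(squeeze=None): open the fingers fully, or close them until they stop; squeeze is the grip in N (None keeps the last).
- env.pause(seconds).
- solver.inverse_kinematics(position, orientation): joint angles nearest the present ones, or None.
- env.sense(): the state.
- viewer.read_camera(name): name is "scene" or "top"; returns (picture, depth): 480x640x3 uint8, red, green, blue; 480x640 float32, m along the optical axis (not along the pixel's ray), 0 where there is no reading.
- viewer.camera_info(name): a dict with "intrinsics" (3x3 intrinsics, pixels), "dist_coeffs" ([k1, k2, p1, p2, k3] as OpenCV has them; the pictures are not rectified), "eye" and "rotation" of the camera in the world. Camera axes: x right, y up, looking along -z (the intrinsics and any distortion apply to the point x, -y, -z); pixel columns grow to the right and rows downward; lengths in m; the calibration is good to about 2 mm. A picture is of the moment at which its call begins. camera_info takes no time and is no camera call.
A pose or a line that the arm cannot do raises env.PlanningError and nothing moves.
- workorder.finish_job(): hands the job in; it is judged then, once.
Trained networks look in the newest picture that a camera, given by its name, has taken for a name from the list of things; names that differ only in an ending like _2 or _b are one class to them, and where a whole thing is asked for, a point or a joint stands for the part that bears it (a point fixed in the world has none). Each returns a list of dicts, best first, with "score" (0 to 1); they miss things now and then, are a little off and sometimes report something else, mostly with a low value. They report only what shows in the picture. A call takes as long as a camera call.
- search_frame(camera, name): "at" ([x, y, z] in m, in world coordinates, good to about 4 mm: the middle of the surface that is visible of it).
- tip_of(camera, name): "at" ([x, y, z] in m, in world coordinates, good to about 4 mm: a listed point, or the origin of a listed thing).
The state is a dict: "t": time; "joint_positions": joint angles; "joint_velocities": joint speeds; "tau": joint torques, N m; "ee_pos": TCP position; "tcp_rot": TCP orientation; "wrist_force": force on the tool from outside, world axes, zero at the start; "moment": the same for the moment, N m; "gripper_width": finger opening in m; "grasp_force": force on a finger pad.
Only numpy, scipy, OpenCV 4.12 (cv2) and the standard library are available. Lean on these libraries where they do the work, as an engineer would, in place of code of your own. Each camera call takes 0.05 s, during which the arm holds its last target. There are 200 camera calls.

## Working session

There is one attempt and no reset: what is moved stays moved. The work goes in short steps, each a Python script; the robot and the scene stay as the last script left them, time stands still between calls to the robot, and variables do not carry over. Pictures are saved under pics/ and viewed, at most 10 in all, crops included, and the job is handed in when it is done.

```bash
ls; mkdir -p pics
python3 - <<'E'
from station import env, effector, solver, viewer, workorder, search_frame, tip_of
import cv2, numpy as np
ims=[]
for c in ["scene","top"]:
    p,d=viewer.read_camera(c); cv2.imwrite(f"pics/{c}0.png",p[:,:,::-1]); np.savez(f"{c}0.npz",p=p,d=d)
    i=viewer.camera_info(c); print(c,i["eye"],np.round(i["rotation"],3).tolist(),np.round(i["intrinsics"],1).tolist(),i["dist_coeffs"])
    for n in ["skiver","mouth","nose","bridge","feeler","feeler_tip","spatula","spatula_tip","tray","slot","folder","mallet","jar"]:
        r=tip_of(c,n)[:2]; print(n,[(np.round(a["at"],4).tolist(),round(a["score"],2)) for a in r])
print(env.sense()["t"])
E
```

```text
pics
scene [1.32241105 0.1079944  0.88856298] [[-0.129, -0.708, 0.695], [0.992, -0.094, 0.088], [0.003, 0.7, 0.714]] [[460.1, 0.0, 316.5], [0.0, 460.1, 237.1], [0.0, 0.0, 1.0]] [-0.00291696  0.          0.          0.          0.        ]
skiver [([0.5486, -0.1397, 0.0035], 0.7)]
mouth [([0.5516, -0.1428, 0.0447], 0.58)]
nose [([0.5485, -0.1473, 0.0506], 0.88)]
bridge [([0.55, -0.1448, 0.0081], 0.58), ([0.5375, 0.3318, 0.0028], 0.21)]
feeler [([0.5011, 0.1838, 0.0019], 0.89)]
feeler_tip [([0.665, 0.1585, -0.0002], 0.89), ([0.5236, 0.3558, 0.0013], 0.38)]
spatula [([0.5286, -0.0795, 0.0431], 0.88), ([0.5483, -0.1481, 0.0505], 0.7)]
spatula_tip [([0.6352, -0.0807, 0.0428], 0.82)]
tray [([0.526, 0.3595, -0.0003], 0.79), ([0.53, -0.0775, 0.041], 0.61)]
slot [([0.5287, 0.3793, 0.0026], 0.86)]
folder [([0.537, 0.335, 0.0023], 0.68)]
mallet []
jar [([0.3022, -0.3492, 0.0019], 0.94), ([0.5373, 0.3313, 0.0043], 0.26)]
top [0.33391564 0.00667238 1.23417329] [[-0.022, 0.984, -0.176], [-1.0, -0.021, 0.009], [0.005, 0.176, 0.984]] [[549.4, 0.0, 319.6], [0.0, 549.4, 247.4], [0.0, 0.0, 1.0]] [-0.16650583  0.          0.          0.          0.        ]
skiver []
mouth [([0.5482, -0.1428, 0.0419], 0.91)]
nose [([0.549, -0.1483, 0.0546], 0.69)]
bridge [([0.5516, -0.1426, 0.0017], 0.9), ([0.546, -0.1413, 0.0002], 0.33)]
feeler [([0.5029, 0.1849, -0.0012], 0.97)]
feeler_tip [([0.6666, 0.1543, 0.0041], 0.87)]
spatula [([0.5292, -0.0779, 0.0447], 0.89)]
spatula_tip [([0.6322, -0.0802, 0.0466], 0.68), ([0.5009, 0.1857, -0.0], 0.56)]
tray [([0.5261, 0.3617, -0.0025], 0.75), ([0.5277, 0.3809, 0.001], 0.51)]
slot [([0.5273, 0.3786, 0.0026], 0.68), ([0.5501, -0.1469, 0.055], 0.36)]
folder [([0.5417, 0.3291, 0.0003], 0.89)]
mallet [([0.7861, 0.0069, 0.0049], 0.81), ([0.5433, -0.144, 0.001], 0.37)]
jar [([0.3037, -0.3474, 0.0006], 0.63), ([0.5454, -0.1397, 0.0445], 0.49)]
1.4
```

View pics/top0.png

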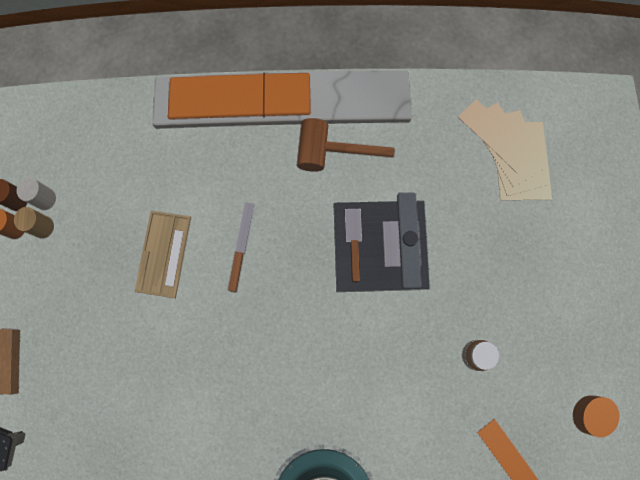

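View pics/scene0.png

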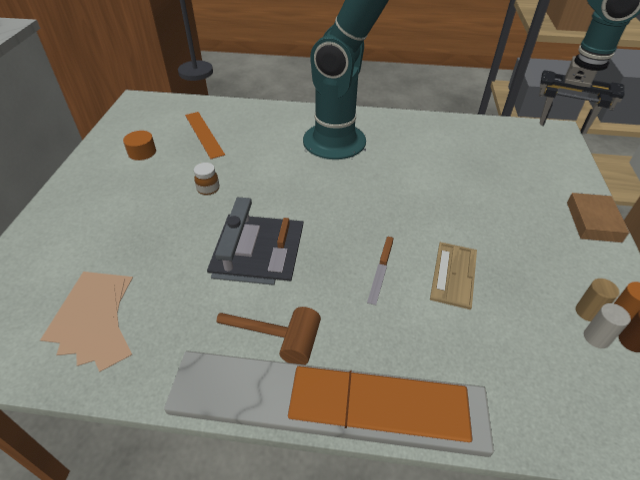

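The top view shows the spatula on the feed table at about (354,243), with its blade toward +x. The feeler is at (240,250), the tray's keyhole at (155,250), and the skiver's +x runs toward -y. The scene view agrees. Next I'll refine the poses from the point clouds.

```bash
cat > h.py <<'E'
from station import env, effector, solver, viewer, workorder, search_frame, tip_of
import cv2, numpy as np
def rays(c,uv):
    i=viewer.camera_info(c)
    n=cv2.undistortPoints(np.asarray(uv,float).reshape(-1,1,2),np.array(i["intrinsics"]),np.array(i["dist_coeffs"])).reshape(-1,2)
    d=np.c_[n[:,0],-n[:,1],-np.ones(len(n))]
    return np.array(i["eye"]),d@np.array(i["rotation"]).T
def cloud(c,d):
    v,u=np.mgrid[:480,:640]; e,r=rays(c,np.c_[u.ravel(),v.ravel()])
    return (e+r*d.reshape(-1,1)).reshape(480,640,3)
def on_plane(c,uv,z):
    e,r=rays(c,uv); return (e+r*((z-e[2])/r[:,2])[:,None])[:,:2]
def rect(p):  # centre, long, short, yaw of long side in (-90,90]
    (c,(w,h),a)=cv2.minAreaRect((p*1000).astype(np.float32))
    if w<h: w,h,a=h,w,a+90
    return np.round(c,1),round(w,1),round(h,1),round((a+90)%180-90,2)
def R(yaw): # tool down, tool x along yaw
    c,s=np.cos(yaw),np.sin(yaw); return np.array([[c,s,0],[s,-c,0],[0,0,-1.]])
E
cat > m.py <<'E'
from h import *
for c in ["scene","top"]:
    f=np.load(f"{c}0.npz"); p=f["p"].astype(int); X=cloud(c,f["d"]); x,y,z=X[...,0],X[...,1],X[...,2]
    hsv=cv2.cvtColor(f["p"],cv2.COLOR_RGB2HSV)
    box=lambda a,b,c_,d:(x>a)&(x<b)&(y>c_)&(y<d)&(f["d"]>0)
    bench=box(.45,.6,.24,.28); print(c,"bench z",np.median(z[bench]),z[bench].std())
    def show(n,m,zp):
        m=cv2.morphologyEx(m.astype(np.uint8),cv2.MORPH_OPEN,np.ones((2,2)))
        k,l,s,_=cv2.connectedComponentsWithStats(m); b=1+np.argmax(s[1:,4]); v,u=np.nonzero(l==b)
        print(n,len(u),"z",round(np.median(z[l==b]),4),"plane",rect(on_plane(c,np.c_[u,v],zp)),"cloud",rect(X[l==b][:,:2]))
    sat=hsv[...,1]; 
    show("tray",box(.42,.68,.28,.45)&(sat>60)|box(.42,.68,.28,.45)&(z>.006),.010)
    ft=box(.42,.70,.10,.26)
    show("feeler handle",ft&(sat>110),.026 )
    show("feeler all",ft&((z>.004)|(sat>110)),.004)
    sk=box(.40,.70,-.30,0.0)
    show("skiver dark",sk&(z>.030)&(z<.060),.045)
    show("bridge",sk&(z>.098)&(z<.116),.110)
    sp=box(.40,.70,-.115,0)
    show("spat handle",sp&(sat>110),.071)
    show("spat blade",sp&(sat<70)&(p.sum(2)>300)&(z>.035),.049)
    pl=box(.45,.65,-.20,-.115)
    show("plate",pl&(sat<70)&(p.sum(2)>300)&(z>.035)&(z<.08),.06)
E
python3 m.py
```

```text
scene bench z 0.001114457326981122 0.00178594305013149
tray 2318 z 0.0058 plane (array([550.3, 357.5]), 197.4, 96.5, -9.93) cloud (array([890.4, 272.2]), 918.0, 108.3, -14.09)
feeler handle 195 z 0.026 plane (array([507.9, 187. ]), 97.8, 17.5, -10.49) cloud (array([493. , 188.7]), 114.0, 15.9, -10.42)
feeler all 511 z 0.0094 plane (array([545.5, 178.9]), 218.7, 22.7, -9.84) cloud (array([878.6, 141.7]), 889.7, 31.5, -6.37)
skiver dark 3326 z 0.0463 plane (array([ 553.8, -137.1]), 206.3, 206.0, 0.19) cloud (array([887.2, -87.3]), 922.3, 243.5, 9.38)
bridge 952 z 0.1097 plane (array([ 557.3, -187. ]), 212.3, 43.3, 0.14) cloud (array([842.8, -96.5]), 1038.2, 96.8, 17.77)
spat handle 210 z 0.0706 plane (array([523.6, -75.3]), 103.8, 18.9, 0.47) cloud (array([889.4,   1.1]), 891.6, 30.2, 11.93)
spat blade 337 z 0.0501 plane (array([595.6, -77.7]), 76.6, 34.9, 0.61) cloud (array([ 9.427e+02, -3.000e-01]), 788.4, 45.9, 12.59)
plate 480 z 0.0631 plane (array([ 548.5, -162.1]), 105.3, 39.4, 0.37) cloud (array([ 548.5, -162.7]), 104.6, 38.6, 0.46)
top bench z -0.0011418562560310264 0.002477433
[... 304 characters left out ...]
. ]), 141.5, 23.1, -11.03) cloud (array([440.3, 131.8]), 311.9, 103.1, 31.32)
skiver dark 4770 z 0.0443 plane (array([ 545.6, -115. ]), 201.2, 153.2, 0.4) cloud (array([ 486.1, -110.9]), 336.1, 186.9, -8.62)
bridge 1629 z 0.1077 plane (array([ 545.7, -192.9]), 205.4, 41.6, 0.2) cloud (array([ 478. , -157.9]), 414.5, 140.1, -30.13)
spat handle 291 z 0.0692 plane (array([510.4, -80.7]), 87.1, 15.4, 0.26) cloud (array([440.1, -55.9]), 242.7, 43.4, -20.4)
spat blade 511 z 0.0478 plane (array([592. , -80.7]), 72.4, 35.4, -1.12) cloud (array([479.7, -53.6]), 311.8, 49.0, -13.53)
plate 691 z 0.061 plane (array([ 547. , -162.2]), 99.7, 33.9, 0.35) cloud (array([ 452.2, -106.2]), 318.2, 75.2, -30.36)
```

Run:
```python
import cv2
a=cv2.imread("pics/top0.png")[190:305,125:440]; cv2.imwrite("pics/crop0.png",cv2.resize(a,None,fx=2.5,fy=2.5,interpolation=cv2.INTER_CUBIC))
```

```text
(no output)
```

View pics/crop0.png

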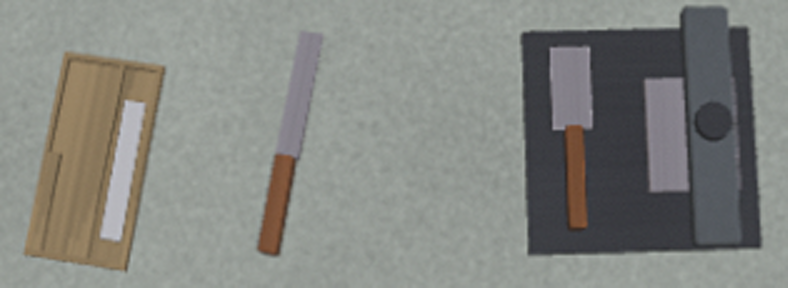

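The crop (2.5x) shows the tray's wide end at the top left around (95,105) and its narrow end around (60,200). The spatula handle is at (577,180) and the presser edge at x≈645. I'll pick up the spatula now, offset 6 mm away from the presser so the open finger clears it.

Run:
```python
from h import *
r3=lambda a:np.round(a,3).tolist()
for off in (0,np.pi):
    for n,p,y in [("sp",(.528,-.073,.075),.004),("slot",(.5275,.378,.04),np.radians(-9.8)),("fe",(.502,.184,.021),np.radians(-10.2)),("mouth",(.548,.03,.066),np.radians(-89.7))]:
        q=solver.inverse_kinematics(p,R(y+off)); print(n,off>0,None if q is None else r3(q))
Rt=R(.004)
env.reach([.528,-.073,.19],Rt); print(env.sense()["t"])
env.movel([.528,-.073,.0755],rate=.12)
effector.grasp(20)
s=env.sense(); print(s["t"],r3(s["ee_pos"]),s["gripper_width"],s["grasp_force"],r3(s["wrist_force"]))
env.movel([.528,-.073,.16],rate=.12)
s=env.sense(); print(s["t"],s["gripper_width"],s["grasp_force"],r3(s["wrist_force"]),r3(s["joint_positions"]))
for c in ["top","scene"]:
    p,d=viewer.read_camera(c); cv2.imwrite(f"pics/{c}1.png",p[:,:,::-1]); np.savez(f"{c}1.npz",p=p,d=d)
    for n in ["spatula","spatula_tip"]: print(c,n,[(r3(a["at"]),round(a["score"],2)) for a in tip_of(c,n)[:2]])
a=cv2.imread("pics/scene1.png")[130:370,130:450]; cv2.imwrite("pics/crop1.png",cv2.resize(a,None,fx=2.4,fy=2.4))
```

```text
sp False [-0.563, 0.636, 0.833, 2.04, -0.687, 0.766, -0.872]
slot False [-1.103, 0.779, 0.613, 1.749, -0.595, 0.807, -1.943]
fe False [-0.845, 0.656, 0.551, 2.038, -0.593, 0.608, -1.636]
mouth False [0.771, 1.093, -1.336, 1.911, 1.171, 1.215, 2.137]
sp True [-0.23, 0.516, 0.382, 2.021, -0.305, 0.659, 1.924]
slot True [-0.71, 0.698, 0.051, 1.721, -0.05, 0.724, 0.766]
fe True [-0.538, 0.596, 0.155, 2.018, -0.169, 0.54, 1.129]
mouth True [-0.504, 0.573, 0.497, 1.991, -0.424, 0.68, 0.266]
4.1667
6.4 [0.528, -0.073, 0.075] 0.016002483158707163 19.97564524412155 [-0.586, -0.505, -0.042]
7.25 0.016121818254022795 19.977039992809296 [0.225, 0.465, -2.475] [-0.706, 0.54, 1.024, 2.001, -0.581, 0.927, -0.944]
top spatula []
top spatula_tip []
scene spatula [([0.529, -0.072, 0.127], 0.7)]
scene spatula_tip [([0.637, -0.075, 0.129], 0.96), ([0.303, -0.351, 0.003], 0.34)]
```

View pics/crop1.png

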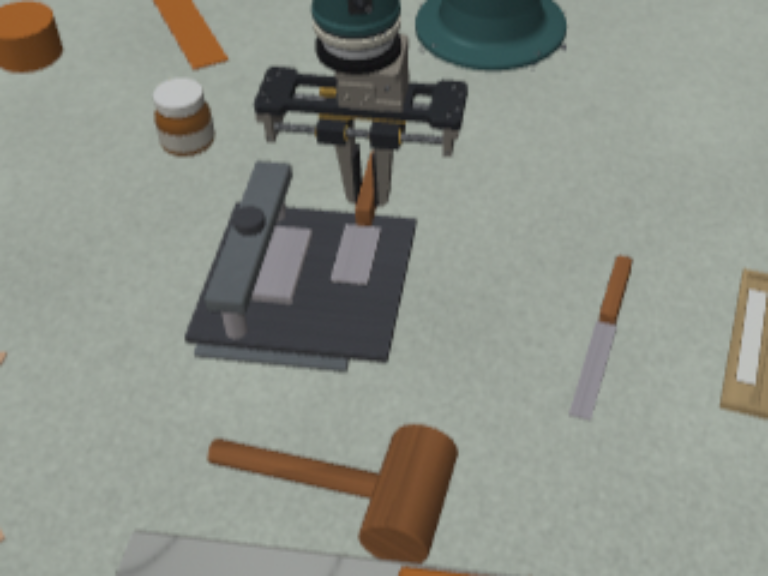

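The spatula is held level by the handle, with its blade at (355,252) in the crop. Next I'll place it in the keyhole compartment.

Run:
```python
from h import *
r3=lambda a:np.round(a,3).tolist()
Rt=R(np.radians(-9.8)); p=[.5265,.378]
env.reach(p+[.10],Rt); print(env.sense()["t"])
env.movel(p+[.045],rate=.12)
f0=env.sense()["wrist_force"][2]
for z in (.037,.0355,.0345,.0338,.033):
    env.movel(p+[z],rate=.03); s=env.sense(); df=s["wrist_force"][2]-f0; print(z,df)
    if df>2: break
effector.release()
env.movel(p+[.14],rate=.2); s=env.sense();print(s["t"],r3(s["joint_positions"]))
env.reach([.502,.184,.12],R(np.radians(-10.2))); print(env.sense()["t"])
for c in ["top","scene"]:
    p,d=viewer.read_camera(c); cv2.imwrite(f"pics/{c}2.png",p[:,:,::-1]); np.savez(f"{c}2.npz",p=p,d=d)
    for n in ["spatula","spatula_tip","feeler","feeler_tip","slot"]: print(c,n,[(r3(a["at"]),round(a["score"],2)) for a in tip_of(c,n)[:1]])
a=cv2.imread("pics/top2.png")[190:310,120:260]; b=cv2.imread("pics/scene2.png")[220:340,360:500]
cv2.imwrite("pics/crop2.png",cv2.resize(np.hstack([a,b]),None,fx=2.8,fy=2.8,interpolation=cv2.INTER_CUBIC))
```

```text
9.2167
0.037 -0.3533844916562464
0.0355 -0.7627792392083423
0.0345 -0.7856591385634388
0.0338 -0.0965640313235161
0.033 4.881202152650794
13.1083 [-1.325, 0.764, 0.977, 1.727, -0.721, 1.054, -1.837]
13.9167
top spatula [([0.546, -0.14, 0.043], 0.75)]
top spatula_tip [([0.631, 0.357, 0.004], 0.53)]
top feeler [([0.5, 0.185, -0.002], 0.84)]
top feeler_tip [([0.67, 0.151, 0.006], 0.72)]
top slot [([0.53, 0.378, 0.001], 0.55)]
scene spatula [([0.53, 0.378, -0.002], 0.68)]
scene spatula_tip [([0.634, 0.358, 0.004], 0.77)]
scene feeler [([0.79, 0.009, -0.001], 0.7)]
scene feeler_tip [([0.667, 0.161, -0.002], 0.58)]
scene slot [([0.531, 0.38, 0.004], 0.79)]
```

View pics/crop2.png

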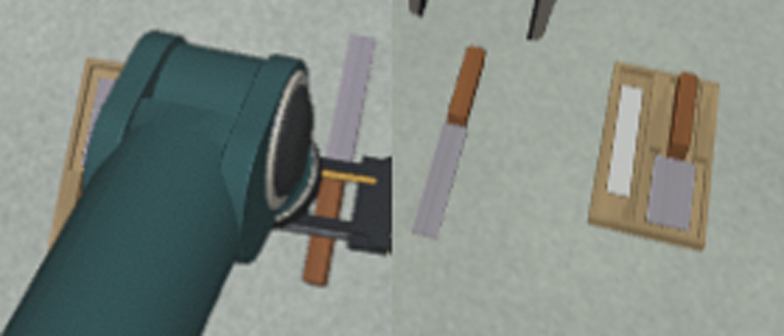

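The spatula is lying in the keyhole with its blade in the wide end, at (670,190) on the right of the crop. Now I'll grip the feeler in the half-turn orientation, which suits the wrist at the mouth.

Run:
```python
from h import *
r3=lambda a:np.round(a,4).tolist()
p=[.502,.184]
env.reach(p+[.10],R(np.radians(-10.2)+np.pi)); print(env.sense()["t"],r3(env.sense()["joint_positions"]))
env.movel(p+[.0215],rate=.12); effector.grasp(50)
s=env.sense(); print(s["t"],r3(s["ee_pos"]),s["gripper_width"],s["grasp_force"],r3(s["wrist_force"]))
env.movel(p+[.15],rate=.2)
env.reach([.547,.061,.15],R(np.radians(-89.7)+np.pi))
s=env.sense(); print(s["t"],s["gripper_width"],s["wrist_force"].round(2) if hasattr(s["wrist_force"],"round") else s["wrist_force"],r3(s["joint_positions"]))
for c in ["top","scene"]:
    p,d=viewer.read_camera(c); cv2.imwrite(f"pics/{c}3.png",p[:,:,::-1]); np.savez(f"{c}3.npz",p=p,d=d)
    for n in ["spatula","spatula_tip","feeler","feeler_tip","mouth","nose","slot"]: print(c,n,[(r3(a["at"]),round(a["score"],2)) for a in tip_of(c,n)[:1]])
a=cv2.imread("pics/top3.png")[190:310,120:440]; b=cv2.imread("pics/scene3.png")[180:330,180:500]
cv2.imwrite("pics/crop3.png",cv2.resize(np.vstack([a,b]),None,fx=2.2,fy=2.2,interpolation=cv2.INTER_CUBIC))
```

```text
16.7583 [-0.5791, 0.4594, 0.2046, 1.9972, -0.1404, 0.6984, 1.1049]
18.6667 [0.502, 0.1841, 0.0215] 0.017636533832891287 49.989867210388184 [-0.2626, -0.2911, 0.4195]
20.375 0.01757800327247159 [-0.55  0.39 -0.8 ] [-0.6179, 0.443, 0.5618, 1.9499, -0.3124, 0.8367, 0.1206]
top spatula [([0.525, 0.3762, 0.0028], 0.63)]
top spatula_tip [([0.6333, 0.3567, 0.0023], 0.87)]
top feeler [([0.7887, 0.0047, 0.0003], 0.42)]
top feeler_tip [([0.5513, -0.1043, 0.1308], 0.62)]
top mouth [([0.551, -0.1417, 0.0458], 0.78)]
top nose [([0.5494, -0.1473, 0.0523], 0.95)]
top slot [([0.5273, 0.3828, 0.002], 0.68)]
scene spatula [([0.5228, 0.3804, 0.0017], 0.66)]
scene spatula_tip [([0.6331, 0.3582, 0.0046], 0.58)]
scene feeler [([0.5433, 0.0617, 0.13], 0.61)]
scene feeler_tip [([0.5463, -0.1008, 0.1269], 0.57)]
scene mouth [([0.5512, -0.1399, 0.0454], 0.61)]
scene nose [([0.5487, -0.1487, 0.0494], 0.98)]
scene slot [([0.5281, 0.3789, 0.0062], 0.89)]
```

View pics/crop3.png

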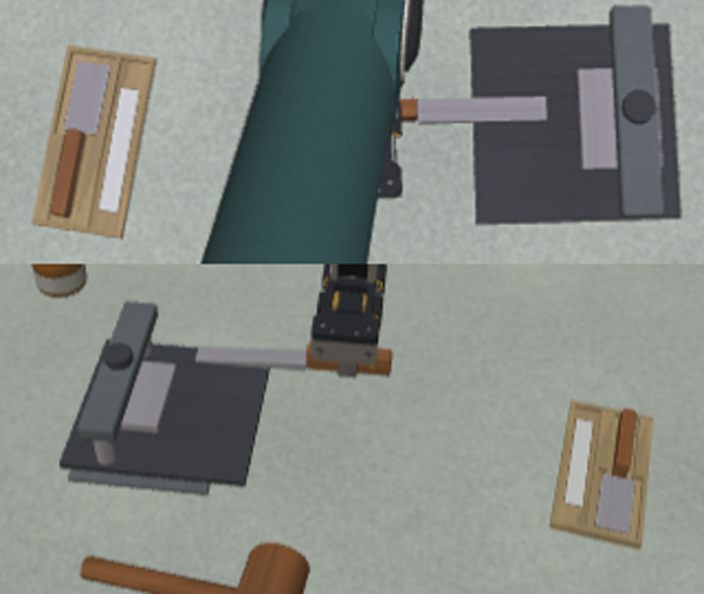

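The feeler is held straight, pointing at the mouth with its tip near (545,107) in the upper half. The spatula is resting in its compartment. I'll lower the feeler onto the bed before the mouth and check alignment against the presser.

```bash
cat > al.py <<'E'
from h import *
def align(tag):
    for c in ["top","scene"]:
        p,d=viewer.read_camera(c); cv2.imwrite(f"pics/{c}{tag}.png",p[:,:,::-1]); np.savez(f"{c}{tag}.npz",p=p,d=d)
        hsv=cv2.cvtColor(p,cv2.COLOR_RGB2HSV); br=(p.astype(int).sum(2)>300)&(hsv[...,1]<70)
        for n,zp,ys in (("blade",.050,(-.03,-.11)),("plate",.0615,(-.148,-.162))):
            v,u=np.nonzero(br); q=on_plane(c,np.c_[u,v],zp); out=[]
            yy=np.linspace(*ys,8)
            for y in yy:
                k=q[(abs(q[:,1]-y)<.0025)&(abs(q[:,0]-.548)<(.02 if n=="blade" else .07)),0]
                if len(k)>3: out.append((y,(k.min()+k.max())/2,k.max()-k.min()))
            o=np.array(out)
            if len(o)>2: f=np.polyfit(o[:,0],o[:,1],1); print(c,n,"x at mouth",round(np.polyval(f,-.146),4),"mean",round(o[:,1].mean(),4),"slope deg",round(np.degrees(f[0]),2),"w",round(o[:,2].mean(),4))
E
python3 - <<'E'
from al import *
r3=lambda a:np.round(a,4).tolist()
env.movel([.548,.044,.085],rate=.15)
f0=env.sense()["wrist_force"][2]
for z in np.arange(.070,.0625,-.0007):
    env.movel([.548,.044,z],rate=.04); s=env.sense(); df=s["wrist_force"][2]-f0
    print(round(z,4),round(df,2),r3(s["moment"]))
    if df>3: break
print(s["t"],s["ee_pos"]); align("4")
a=cv2.imread("pics/top4.png")[190:310,250:440]; b=cv2.imread("pics/scene4.png")[190:290,200:390]
cv2.imwrite("pics/crop4.png",cv2.resize(np.vstack([a,b]),None,fx=2.6,fy=2.6,interpolation=cv2.INTER_CUBIC))
E
```

```text
0.07 0.24 [0.0154, 0.0716, 0.0486]
0.0693 0.8 [-0.0839, 0.0199, 0.0212]
0.0686 -0.04 [-0.0346, 0.087, 0.0243]
0.0679 0.57 [-0.0354, 0.0438, -0.0017]
0.0672 0.52 [-0.0296, 0.0584, 0.0405]
0.0665 0.45 [-0.0628, 0.0251, -0.0789]
0.0658 3.61 [-0.1518, 0.2658, -0.0496]
23.8 [0.54818619 0.04408445 0.06608475]
top blade x at mouth 0.5465 mean 0.5481 slope deg 1.24 w 0.0224
top plate x at mouth 0.5492 mean 0.549 slope deg 1.32 w 0.0998
scene blade x at mouth 0.5461 mean 0.5451 slope deg -0.73 w 0.0243
scene plate x at mouth 0.5464 mean 0.5466 slope deg -1.04 w 0.1032
```

View pics/crop4.png

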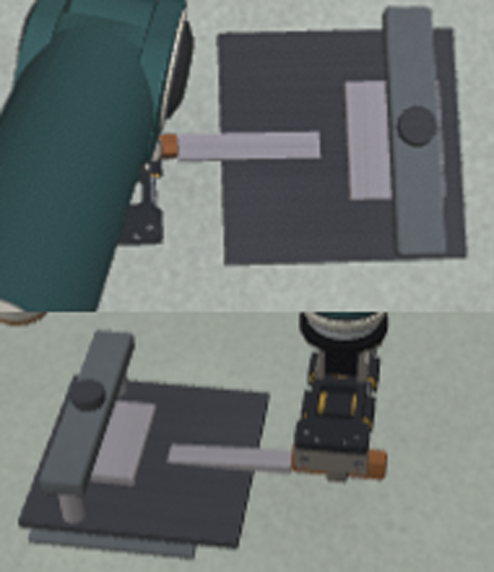

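The feeler is resting on the bed just before the mouth, tip at (320,145) in the upper half. The blade reads about 1.8 mm off the presser's centre at the mouth and about 0.7° skewed, so I'll correct that and recheck.

Run:
```python
from al import *
env.movel([.548,.044,.071],rate=.05)
env.movel([.5475,.044,.071],R(np.radians(-89.0)+np.pi),rate=.05)
env.movel([.5475,.044,.0660],rate=.05)
s=env.sense(); print(s["t"],s["ee_pos"],s["wrist_force"]); align("5")
for c in ["top","scene"]: print([(n,np.round(tip_of(c,n)[0]["at"],4)) for n in ("feeler_tip","nose","mouth")])
```

```text
24.65 [0.54809949 0.04402316 0.06612958] [1.55208821 0.57670376 2.0356973 ]
top blade x at mouth 0.5505 mean 0.5494 slope deg -0.82 w 0.0226
top plate x at mouth 0.5492 mean 0.549 slope deg 1.32 w 0.0998
scene blade x at mouth 0.5495 mean 0.5471 slope deg -1.87 w 0.0246
scene plate x at mouth 0.5464 mean 0.5466 slope deg -1.04 w 0.1032
[('feeler_tip', array([ 0.5505, -0.1459,  0.0534])), ('nose', array([ 0.5518, -0.1481,  0.0539])), ('mouth', array([ 0.5471, -0.1432,  0.0443]))]
[('feeler_tip', array([ 0.5514, -0.1169,  0.0418])), ('nose', array([ 0.5484, -0.1482,  0.0477])), ('mouth', array([ 0.5512, -0.141 ,  0.0456]))]
```

Alignment is now within about 1 mm and 0.3°. I'll make a small trim and push in while watching force, using the plate's depth readings to measure lift.

```bash
cat > lift.py <<'E'
from h import *
def platez(frames,c="top"):
    out=[]
    ref=np.load(f"{c}4.npz"); X=cloud(c,ref["d"]); hsv=cv2.cvtColor(ref["p"],cv2.COLOR_RGB2HSV)
    m=(abs(X[...,0]-.548)<.06)&(X[...,1]<-.147)&(X[...,1]>-.172)&(X[...,2]>.052)&(X[...,2]<.075)&(hsv[...,1]<70)&(ref["p"].astype(int).sum(2)>300)
    m=cv2.erode(m.astype(np.uint8),np.ones((3,3)))>0
    b=(abs(X[...,0]-.548)<.09)&(X[...,1]<-.05)&(X[...,1]>-.13)&(abs(X[...,0]-.548)>.03)&(abs(X[...,2]-.045)<.01)
    for d in frames:
        ok=d>0; Z=cloud(c,d)[...,2]; out.append(1000*(np.median(Z[m&ok])-np.median(Z[b&ok])))
    return np.round(out,2),m.sum()
E
python3 - <<'E'
from lift import *
Rt=R(np.radians(-89.2)+np.pi)
for c in ("top","scene"): print(c,platez([np.load(f"{c}{i}.npz")["d"] for i in (4,5)],c))
env.movel([.5475,.044,.0685],rate=.05)
env.movel([.5468,.044,.0685],Rt,rate=.05)
env.movel([.5468,.044,.0660],rate=.05)
y0=.044; P=lambda y:[.5468+.005*(y0-y),y,.0660]
env.movel(P(.012),rate=.05)   # tip ~3 mm short of the nose line +..., past mouth
b=env.sense()["wrist_force"]; y=.012; print(b)
while y>-.066:
    y-=.004; env.movel(P(y),rate=.04); s=env.sense(); f=s["wrist_force"]-b
    print(round(y,3),np.round(s["ee_pos"],4).tolist(),np.round(f,1).tolist(),round(s["gripper_width"],4))
    if f[1]>6: break
print(s["t"])
for c in ("top","scene"): print(c,platez([viewer.read_camera(c)[1] for _ in range(3)],c))
E
```

```text
top (array([17.07, 17.12]), np.int64(362))
scene (array([17.22, 17.26]), np.int64(195))
[-0.01979159 -1.65840561  4.09600188]
0.008 [0.5472, 0.0087, 0.0662] [-0.4, 2.9, 1.9] 0.0178
0.004 [0.5474, 0.0052, 0.0663] [0.6, 4.1, 2.0] 0.0178
0.0 [0.5475, 0.0013, 0.0663] [0.7, 5.7, 1.8] 0.0175
-0.004 [0.5476, -0.0027, 0.0664] [1.8, 4.8, 2.4] 0.0172
-0.008 [0.5476, -0.0067, 0.0664] [1.0, 4.9, 1.9] 0.0176
-0.012 [0.5477, -0.0107, 0.0664] [0.0, 4.9, 2.8] 0.0176
-0.016 [0.5477, -0.0146, 0.0664] [0.0, 4.3, 2.8] 0.0178
-0.02 [0.5477, -0.0186, 0.0664] [0.0, 5.0, 2.2] 0.0175
-0.024 [0.5477, -0.0226, 0.0664] [0.8, 4.3, 2.1] 0.018
-0.028 [0.5477, -0.0265, 0.0664] [-0.2, 5.6, 2.3] 0.0177
-0.032 [0.5478, -0.0306, 0.0665] [-0.4, 4.7, 2.9] 0.0175
-0.036 [0.5478, -0.0345, 0.0664] [0.7, 4.8, 2.3] 0.0174
-0.04 [0.5478, -0.0385, 0.0665] [-0.2, 5.2, 4.3] 0.0175
-0.044 [0.5478, -0.0425, 0.0665] [-0.1, 5.2, 2.9] 0.0175
-0.048 [0.5479, -0.0465, 0.0664] [0.7, 5.5, 2.7] 0.0175
-0.052 [0.5479, -0.0505, 0.0665] [-0.6, 4.8, 3.3] 0.0181
-0.056 [0.5479, -0.0541, 0.0665] [-0.3, 5.6, 3.9] 0.0177
-0.06 [0.5479, -0.0556, 0.0665] [-0.7, 11.2, 5.7] 0.0173
31.0917
top (array([-416.54, -416.18, -415.86]), np.int64(362))
scene (array([15.92, 15.73, 15.94]), np.int64(195))
```

Run:
```python
from lift import *
for c in ("scene","top"):
    p,d=viewer.read_camera(c); np.savez(f"{c}6.npz",p=p,d=d); cv2.imwrite(f"pics/{c}6.png",p[:,:,::-1])
    for n in ("feeler","feeler_tip"): print(c,n,[(np.round(a["at"],4).tolist(),round(a["score"],2)) for a in tip_of(c,n)[:2]])
a=cv2.imread("pics/scene6.png")[185:295,200:320]; b=cv2.imread("pics/scene5.png")[185:295,200:320]
cv2.imwrite("pics/crop6.png",cv2.resize(np.hstack([b,a]),None,fx=3.3,fy=3.3,interpolation=cv2.INTER_CUBIC))
```

```text
scene feeler [([0.5487, -0.1387, 0.0003], 0.75), ([0.5463, -0.0541, 0.0473], 0.52)]
scene feeler_tip [([0.5336, 0.33, 0.0046], 0.57)]
top feeler []
top feeler_tip []
```

View pics/crop6.png

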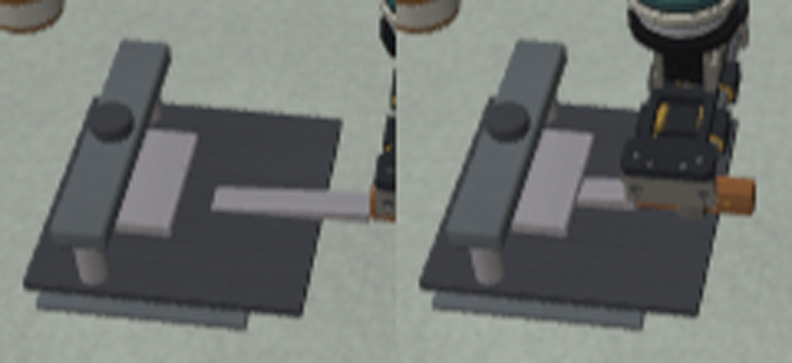

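The blade is now under the presser nose and centred, with the handle still gripped (right half of the crop). It's at first contact, so I'll go on in small steps, watching advance, force and plate height.

```bash
sed -i 's/&(abs(X\[...,0\]-.548)>.03)&(abs/\&(X[...,0]>.58)\&(abs/' lift.py
cat > push.py <<'E'
from lift import *
P=lambda y:[.5468+.005*(.044-y),y,.0660]
def step(y):
    env.movel(P(y),rate=.03); s=env.sense(); 
    print(round(y,4),np.round(s["ee_pos"],4).tolist(),np.round(s["wrist_force"],1).tolist(),round(s["t"],1)); return s
def look(): return [viewer.read_camera("scene")[1] for _ in range(4)]
E
python3 - <<'E'
from push import *
print("ref",platez([np.load(f"scene{i}.npz")["d"] for i in (0,4,5,6)],"scene"))
y=-.060
for i in range(14):
    y-=.002; s=step(y)
    if i%3==2: print("lift z",platez(look(),"scene")[0])
    if s["ee_pos"][1]<-.0625 or s["wrist_force"][1]>24: break
E
```

```text
ref (array([16.03, 17.34, 17.28, 17.13]), np.int64(195))
-0.062 [0.548, -0.0557, 0.0665] [-1.1, 13.4, 10.4] 31.9
-0.064 [0.5479, -0.0561, 0.0665] [-1.1, 16.8, 11.8] 32.2
-0.066 [0.5479, -0.0565, 0.0665] [-0.9, 20.2, 11.3] 32.4
lift z [17.29 17.26 17.4  17.1 ]
-0.068 [0.5479, -0.0571, 0.0665] [-1.8, 23.2, 12.2] 32.9
-0.07 [0.5479, -0.0581, 0.0664] [-1.4, 24.9, 13.5] 33.1
```

Run:
```python
from push import *
import push
for z in (.0663,.0667,.0671):
    push.P=lambda y:[.5468+.005*(.044-y),y,z]
    s=step(-.070)
    if s["wrist_force"][2]<5: break
print(z)
y=-.070
for i in range(6):
    y-=.0015; s=step(y)
    if s["wrist_force"][1]>27 or s["ee_pos"][1]<-.064: break
print("lift z",platez(look(),"scene")[0])
```

```text
-0.07 [0.5479, -0.0585, 0.0665] [-0.7, 24.6, 9.8] 33.4
-0.07 [0.5476, -0.0593, 0.0665] [-0.5, 22.5, 7.2] 33.6
-0.07 [0.5474, -0.06, 0.0665] [1.0, 20.4, 3.0] 33.9
0.0671
-0.0715 [0.5473, -0.061, 0.0665] [-0.4, 21.7, 3.3] 34.1
-0.073 [0.5473, -0.0622, 0.0665] [0.0, 21.7, 4.6] 34.4
-0.0745 [0.5473, -0.0634, 0.0665] [-0.4, 23.0, 4.2] 34.6
-0.076 [0.5473, -0.0646, 0.0665] [-0.2, 23.4, 4.8] 34.9
lift z [17.87 17.9  17.6  17.66]
```

Run:
```python
from push import *
import push
push.P=lambda y:[.5468+.005*(.044-y),y,.0674]
y=-.076
for i in range(8):
    y-=.001; s=step(y)
    if s["wrist_force"][1]>28 or s["ee_pos"][1]<-.0683: break
print("lift z",platez(look()+look(),"scene")[0]); env.pause(.8); s=env.sense(); print(s["ee_pos"],s["wrist_force"])
print("lift z",platez(look()+look(),"scene")[0],s["gripper_width"])
```

```text
-0.077 [0.5471, -0.0662, 0.0665] [0.7, 22.5, 1.9] 35.3
-0.078 [0.5471, -0.0668, 0.0665] [0.7, 21.9, 2.9] 35.6
-0.079 [0.5471, -0.0676, 0.0665] [-0.0, 23.3, 3.4] 35.8
-0.08 [0.5471, -0.0684, 0.0665] [0.3, 23.8, 2.2] 36.1
lift z [17.96 18.15 17.95 18.17 18.18 17.94 17.71 17.98]
[ 0.5470429  -0.0684238   0.06647785] [-1.91779553e-02  2.34816828e+01  3.70363964e+00]
lift z [18.27 17.86 18.01 18.19 18.24 18.18 18.21 18.32] 0.01754190127127218
```

Run:
```python
from push import *
import push
push.P=lambda y:[.5468+.005*(.044-y),y,.0674]
step(-.081); env.pause(.5)
print("lift z",np.mean(platez(look()+look(),"scene")[0])); s=env.sense(); print(s["t"],s["ee_pos"],s["wrist_force"])
p,d=viewer.read_camera("scene"); a=p[170:340,200:500,::-1]; cv2.imwrite("pics/crop7.png",cv2.resize(a,None,fx=2.6,fy=2.6,interpolation=cv2.INTER_CUBIC))
```

```text
-0.081 [0.5471, -0.0693, 0.0665] [0.4, 23.9, 3.3] 37.9
lift z 17.99375
38.8417 [ 0.54703198 -0.06926261  0.06648549] [ 0.19925709 24.58267666  3.62981277]
```

View pics/crop7.png

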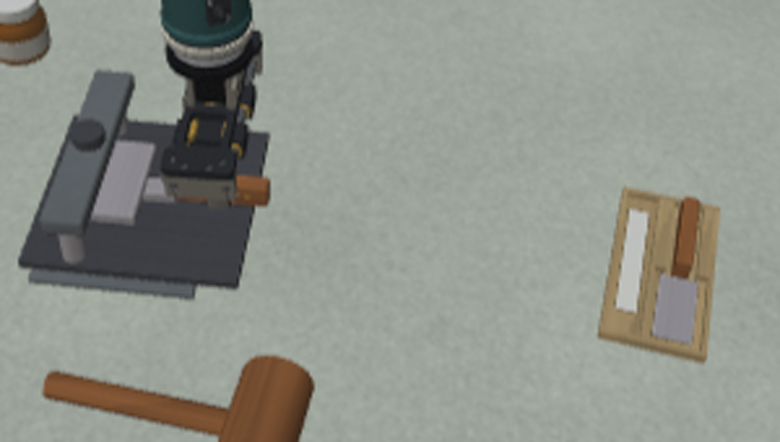

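The feeler is under the presser nose at about (155,190), still gripped, and the spatula is in the keyhole at (680,260). The mallet, jar and folder haven't moved. Handing in.

```bash
python3 -c "
from station import workorder
print(workorder.finish_job())"
```

```text
the job is handed in; nothing more can be done
None
```

I handed the job in at about 39 s: the spatula lies in the keyhole with its blade in the wide end, and the feeler is held under the presser with the plate up an estimated 0.75–1.0 mm, though the final push read about 24 N at the wrist, above the 8–15 N you quoted.

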